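# Turn the tube rotator's empty arm to the top

## Task

The switched-off tube rotator must be made ready for loading: push its arms round with the fingers, one after another, until the orange arm (the one without a tube) points straight up and stays there. Leave the rotator standing where it is, neither lifted nor shoved along, disturb nothing else on the bench, and finish with the hand clear.

Things in the scene. Friction and masses are not known exactly. Their poses are not given: they have to be found in the camera images.
- rotor: the wheel: black hub (52 mm across), five straight arms 72 degrees apart, no rim, on a level axle 150 mm above the bench. Origin: on the axle, mid-thickness of the arms. x = the axle, level, away from the motor housing; z = outwards along the orange arm, so z straight up is the goal. Starts with the orange arm below level, 115 to 180 degrees from straight up, to either side
- orange_end (a point): middle of the orange arm's outer end, 105 mm from the axle. Each arm is a bar 16 mm wide (across the push) and 10 mm thick along the axle, ending 105 mm from the axle; clips and tubes on its face reach 20 mm from the rotor's origin along +x. Orange: empty clips only. The four grey ones: clear tube with green cap, cap end 102 mm from the axle
- hub (a point): point on the axle in the arms' middle plane, 150 mm above the bench, fixed to the stand. The wheel turns about it either way, without end or detents; it is balanced and stiff and stays where it is left; some 1.5 to 2 N at an arm's end turns it
- rotator: the whole rotator: white stand, 2.8 kg give or take a quarter, loose on rubber feet. Base 170 x 150 mm, top at 30 mm; motor housing 80 mm wide, top at 185 mm, its face 30 mm behind the arms' middle plane. Origin: on the bench under the axle, 55 mm behind that plane. x = along the axle to the wheel (ahead of the robot, between 10 degrees to its left and 50 to its right), z up
- ice_bucket: blue round ice bucket, 230 mm across the rim, 130 mm tall, standing loose to the left; origin: centre of its underside
- glove_box: yellow and black glove carton 110 x 230 x 80 mm tall, beyond the rotator; origin: centre of its underside
- reagent_bottle: clear reagent bottle with red cap, 72 mm across, 140 mm tall, beyond the rotator; origin: centre of its underside
- tube_rack: red microtube rack 250 x 75 x 45 mm tall, to the right; origin: centre of its underside
- beaker: glass beaker, 84 mm across, 110 mm tall, far right; origin: centre of its underside
- capped_tube: white self-standing tube with a blue screw cap, 35 mm across, 113 mm tall, easily toppled, standing beside the robot's side of the rotator; origin: centre of its underside
- timer: white bench timer 60 x 70 x 20 mm tall, lying by the right-hand side of the rotator; origin: centre of its underside

How it is judged:
By the outcome, as a careful person would: the job done as asked, in the order asked, and still so for the second after the job is handed in, with the robot touching nothing.
It also fails if it takes over 51 s, if anything falls off the work surface, if the arm or the gripper's body presses on something with over 40 N, if the wrist force passes 120 N, or if a joint passes its speed limit or range.

## Robot

A 6-joint arm with a two-finger parallel gripper is mounted at the origin on the work surface. World frame = base frame: x ahead of the robot, y to its left, z up, the work surface at z = 0. Lengths are in mm, angles in rad, forces in N, time in s.
With the tool pointing down it reaches from about 350 to 975 mm from the base axis. Payload 7.1 kg.
Tool frame: the origin (TCP) lies at the centre of the arm's flange, where the gripper is bolted on; the fingertips stand 182 mm ahead of it and the grasp point (between the pads) lies 163 mm ahead of it; z points along the fingers, y is the line along which they close (so a half turn about z gives the same grasp; the last joint's range is limited). The gripper opens to 88 mm and grips with 3 to 60 N. Pads are 20 mm wide; open, the fingers measure 115 mm over their backs; the gripper's body (75 mm by 178 mm) begins 61 mm behind the grasp point.
Start: joints at [-1.364, 0.423, 1.63, -0, 1.089, -0.019], TCP at [139.949, -609.115, 404.675] pointing down, gripper open.
Joint ranges: [-3, 3], [-0.9, 2.11], [0.09, 2.58], [-1.31, 4.45], [0.11, 2.69], [-2.54, 2.54]. Speed limits (rad/s): [2.39, 2.39, 3.01, 3.14, 3.14, 3.14].

## Interface

Orientations are given as a rotation vector (axis times angle).
In Python, from workcell import readout, get_image, ctrl gives the robot as it stands.
- The arm moves only by the tool step_arm, never from a script. Its argument "targets" is a list that holds one entry, the list of rows, each a list of 7 numbers: the shift along the world's x, y, z as a fraction of full scale, then the turn, a rotation vector about the world's x, y, z as a fraction of full scale, then the opening, from 0 (shut) to 1 (fully open). In form: [[[dx, dy, dz, wx, wy, wz, claw], ...]]. A call has exactly 5 rows; each row shifts and turns the commanded pose from where the row before left it; what a row does not reach is not made up. Full scale, the value 1, is 0.05 m for a shift and 4 degrees for a turn. A row lasts 1/8 s, in which the tool goes at most 62.5 mm and 10.7 degrees, less where a joint would pass 70% of its speed; a pose out of reach is approached as far as the arm can. A call with a number of a shift or a turn outside -1 to 1 is refused whole. A call with a gripper value outside its range is refused whole. The fingers move at their own pace and stop on an object; the grip force is fixed at half the most. Time passes only in rows, so rows that do not move let the fingers close, or fill a call up. It gives the time, the measured TCP pose, the force, the opening and the grip force at its end, in the units of the state.
- readout.get_obs(): the state, without advancing time (a new reading comes with each control period).
- get_image(name): name is "side" or "top" or "wrist"; returns a dict with "pixels" (384x512x3 uint8, red, green, blue), "intrinsics" (3x3 intrinsics, pixels), "extrinsics" (4x4, takes a point from world to camera coordinates). Camera axes: x right, y down, z forward; pixel columns grow to the right and rows downward; lengths in mm; the calibration is good to about 2 mm. The wrist camera is an equidistant fisheye: a pixel r from the principal point sees the ray r / f radians off the axis. A picture is of the moment at which its call begins. There is no depth.
- ctrl.close_job(): hands the job in; it is judged then, once.
The state is a dict: "t": time; "qpos": joint angles; "qvel": joint speeds; "joint_torque": joint torques, N m; "ee_pos": TCP position; "orientation": TCP orientation; "ft_force": force on the tool from outside, world axes, zero at the start; "moment": the same for the moment, N m; "width": finger opening in mm; "grasp_force": force on a finger pad.
Only numpy, scipy, OpenCV 4.12 (cv2) and the standard library are available. Lean on these libraries where they do the work, as an engineer would, in place of code of your own. Each camera call takes 0.05 s, during which the arm holds its last target. There are 200 camera calls.

## Working session

There is one attempt and no reset: what is moved stays moved. The work goes in short steps, Python scripts to look and compute and a tool call to move; the robot and the scene stay as the last step left them, time stands still between calls to the robot, and variables do not carry over. Pictures are saved under pics/ and viewed, at most 10 in all, crops included, and the job is handed in when it is done.

Besides the shell and the picture viewer there is one more tool, called after ">>>" in YAML: its name, and indented under it one key for each argument. step_arm: Moves the arm, as the interface text tells. Shift numbers are shares of 0.05 m and turn numbers shares of 4 degrees, none past 1 either way. Its arguments: {"type":"object","properties":{"targets":{"type":"array"}},"required":["targets"]}

```bash
mkdir -p pics
python3 - <<'E'
from workcell import readout,get_image
import cv2,numpy as np
o=readout.get_obs();print(o['t'],o['ee_pos'],o['orientation'])
for n in['side','top']:
    d=get_image(n);cv2.imwrite(f'pics/{n}0.png',d['pixels'][:,:,::-1]);np.savez(f'{n}.npz',**d)
    print(n,np.round(d['intrinsics'],1).tolist(),np.round(d['extrinsics'],3).tolist())
E
```

```text
0.0 [ 139.87709116 -608.85799492  403.91229841] [-3.12009177e+00 -3.53717622e-01  2.42301961e-04]
side [[372.5, 0.0, 260.3], [0.0, 372.5, 190.0], [0.0, 0.0, 1.0]] [[-0.69, -0.724, -0.004, 423.494], [-0.342, 0.33, -0.88, 332.055], [0.638, -0.606, -0.475, 848.554], [0.0, 0.0, 0.0, 1.0]]
top [[449.2, 0.0, 256.4], [0.0, 449.2, 197.5], [0.0, 0.0, 1.0]] [[0.005, -1.0, -0.017, 41.436], [-0.997, -0.003, -0.071, 598.503], [0.071, 0.017, -0.997, 1646.084], [0.0, 0.0, 0.0, 1.0]]
```

View pics/side0.png

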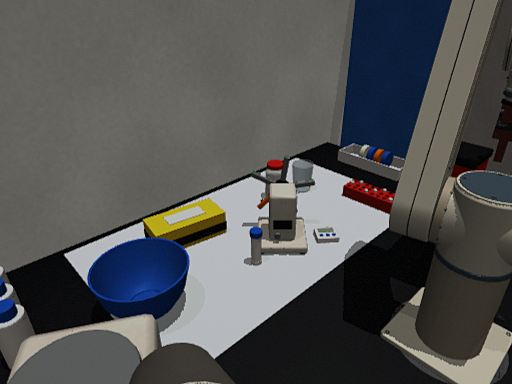

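View pics/top0.png

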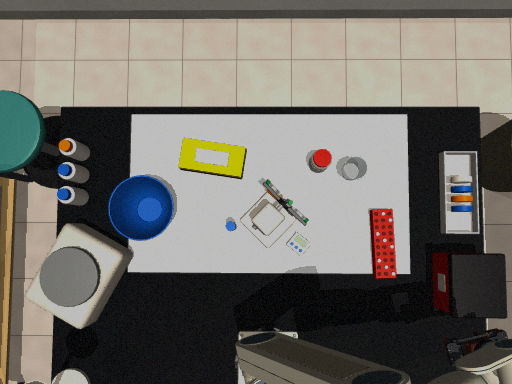

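Run:
```python
import cv2,numpy as np
a=cv2.imread('pics/side0.png')[140:280,220:350];b=cv2.imread('pics/top0.png')[165:265,215:325]
a=cv2.resize(a,(520,560),interpolation=cv2.INTER_CUBIC)[:, :400]
a=cv2.resize(cv2.imread('pics/side0.png')[145:265,225:325],(400,480),interpolation=cv2.INTER_CUBIC)
b=cv2.resize(b[:,:100],(400,400),interpolation=cv2.INTER_CUBIC);b=cv2.copyMakeBorder(b,0,80,0,0,cv2.BORDER_CONSTANT)
cv2.imwrite('pics/crop.png',np.hstack([a,b]))
```

```text
(no output)
```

View pics/crop.png

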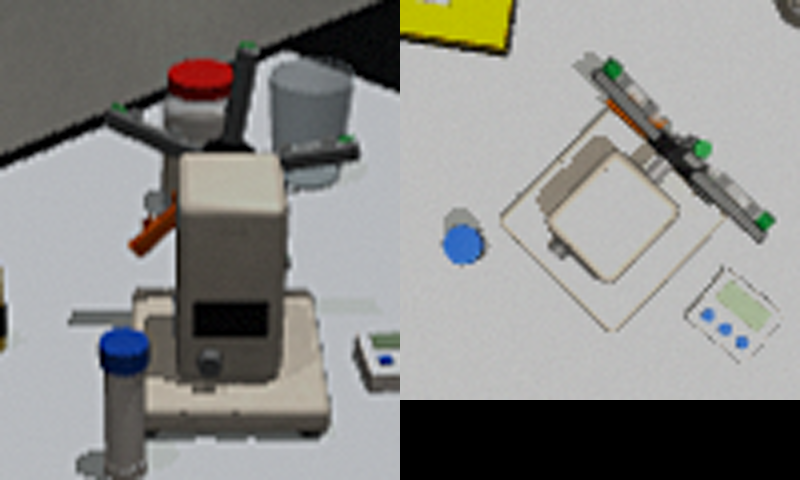

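```bash
cat > h.py <<'E'
import numpy as np
from scipy.optimize import least_squares
def proj(d,P):
    P=np.atleast_2d(P);c=P@d['extrinsics'][:3,:3].T+d['extrinsics'][:3,3]
    q=c@d['intrinsics'].T;return q[:,:2]/q[:,2:]
def axes(psi): return np.array([np.cos(psi),np.sin(psi),0]),np.array([-np.sin(psi),np.cos(psi),0])
def pt(x,y,psi,al,r,off,t=0): # al clockwise-from-up seen from robot; left = -l side negative
    a,l=axes(psi);z=np.array([0,0,1.]);u=np.cos(al)*z-np.sin(al)*l;v=-np.sin(al)*z-np.cos(al)*l
    return np.array([x,y,150.])+u*r+a*off+v*t
E
python3 - <<'E'
from h import *
S=dict(np.load('side.npz'));T=dict(np.load('top.npz'))
R=np.deg2rad
obs=[(T,-1,98,12,(268,182)),(T,-2,98,12,(290.5,202)),(T,-3,98,12,(306.2,219.5)),
(S,-1,100,10,(254.5,172)),(S,-2,100,10,(287,156.8)),(S,-3,100,10,(311.2,180.5)),(S,0,103,0,(259.2,206.5))]
f=lambda p:np.concatenate([proj(d,pt(p[0],p[1],p[2],p[3]-R(72)*k,r,o))[0]-q for d,k,r,o,q in obs])
s=least_squares(f,[550,0,R(-45),R(-134)],x_scale=[10,10,.1,.1],loss='soft_l1')
print(s.x[:2],np.rad2deg(s.x[2:]));print(f(s.x).reshape(-1,2).round(1))
a,l=axes(s.x[2]);print('a',a,'l',l)
# other objects
def plane(d,uv,z):
    E=d['extrinsics'];r=E[:3,:3].T@np.linalg.solve(d['intrinsics'],[*uv,1]);c=-E[:3,:3].T@E[:3,3];return (c+r*(z-c[2])/r[2]).round(0)
print('captube',plane(T,(231,225),113),'hous top',plane(T,(268.5,217.5),185),'red cap',plane(T,(322,157),140))
for uv in [(240.2,218.8),(267,191.5),(296,218.8),(267.5,247)]: print(plane(T,uv,30))
E
```

```text
[569.94432796 -50.66551351] [ -43.73349254 -135.1843344 ]
[[-0.5 -0.3]
 [ 0.2  0.1]
 [ 0.6  0.8]
 [-1.5  0.2]
 [ 0.1 -0.6]
 [ 1.6 -0.1]
 [-0.7 -0.1]]
a [ 0.72256316 -0.69130491  0.        ] l [0.69130491 0.72256316 0.        ]
captube [495. 131. 113.] hous top [520.   0. 185.] red cap [ 731. -185.  140.]
[519. 103.  30.]
[620.   5.  30.]
[ 520. -102.   30.]
[416.   2.  30.]
```

>>> step_arm:
  targets:
    - [[0.3,0.39,0.2,0,0,1,0],[0.3,0.39,0.2,0,0,1,0],[0.3,0.39,0.2,0,0,1,0],[0.3,0.39,0.2,0,0,1,0],[0.3,0.39,0.2,0,0,1,0]]

```text
t: 0.72
ee_pos: [215.9, -510.3, 455.3]
orientation: [3.011, 0.897, 0.0]
ft_force: [0.4, 0.1, 0.2]
width: 41.0
grasp_force: 0.0
```

>>> step_arm:
  targets:
    - [[0.3,0.39,0.2,0,0,1,0],[0.3,0.39,0.2,0,0,1,0],[0.3,0.39,0.2,0,0,1,0],[0.3,0.39,0.2,0,0,1,0],[0.3,0.39,0.2,0,0,1,0]]

```text
t: 1.35
ee_pos: [290.7, -412.6, 505.4]
orientation: [2.809, 1.407, 0.0]
ft_force: [0.3, 0.1, -0.4]
width: 0.3
grasp_force: 0.0
```

>>> step_arm:
  targets:
    - [[0.3,0.39,0,0,0,1,0],[0.3,0.39,0,0,0,1,0],[0.3,0.39,0,0,0,1,0],[0.3,0.39,0,0,0,1,0],[0.3,0.39,0,0,0,1,0]]

```text
t: 1.98
ee_pos: [365.5, -315.1, 505.1]
orientation: [2.522, 1.873, 0.0]
ft_force: [-0.7, -0.2, 0.2]
width: 0.5
grasp_force: 0.0
```

>>> step_arm:
  targets:
    - [[0.3,0.39,0,0,0,1,0],[0.3,0.39,0,0,0,1,0],[0.3,0.39,0,0,0,1,0],[0.3,0.39,0,0,0,1,0],[0.3,0.39,0,0,0,1,0]]

```text
t: 2.6
ee_pos: [440.3, -217.6, 505.1]
orientation: [2.158, 2.282, 0.0]
ft_force: [-0.2, -1.0, -0.4]
width: 0.7
grasp_force: 0.0
```

>>> step_arm:
  targets:
    - [[0.1,0.39,0,0,0,1,0],[0.1,0.39,0,0,0,1,0],[0.1,0.39,0,0,0,1,0],[0.1,0.39,0,0,0,1,0],[0.1,0.39,0,0,0,1,0]]

```text
t: 3.22
ee_pos: [464.8, -120.1, 505.1]
orientation: [1.729, 2.623, 0.0]
ft_force: [0.6, -0.1, 0.7]
width: 0.3
grasp_force: 0.0
```

>>> step_arm:
  targets:
    - [[0.2,0.39,0,0,0,1,0],[0.2,0.39,0,0,0,1,0],[0.2,0.39,0,0,0,1,0],[0.2,0.39,0,0,0,1,0],[0.2,0.39,0,0,0,1,0]]

```text
t: 3.85
ee_pos: [514.8, -22.7, 505.1]
orientation: [1.247, 2.883, 0.0]
ft_force: [-0.7, -0.3, 0.3]
width: 0.6
grasp_force: 0.0
```

>>> step_arm:
  targets:
    - [[0.2,0,0,0,0,0.8,0],[0,0,0,0,0,0,0],[0,0,0,0,0,0,0],[0,0,0,0,0,0,0],[0,0,0,0,0,0,0]]

```text
t: 4.47
ee_pos: [524.7, -24.3, 504.8]
orientation: [1.174, 2.914, 0.0]
ft_force: [0.2, 0.6, 0.4]
width: 0.2
grasp_force: 0.0
```

Run:
```python
from workcell import readout,get_image
import cv2,numpy as np
from scipy.spatial.transform import Rotation as R
o=readout.get_obs();print(o['t'],o['ee_pos'],o['qpos'],R.from_rotvec(o['orientation']).as_matrix().round(3).tolist())
d=get_image('wrist');cv2.imwrite('pics/w0.png',d['pixels'][:,:,::-1]);np.savez('w0.npz',**d)
print(np.round(d['intrinsics'],1).tolist(),np.round(d['extrinsics'],3).tolist())
```

```text
4.475 [524.70415103 -24.29284382 504.77008731] [-6.89209792e-02  1.67812165e-01  1.74392208e+00 -5.56108235e-06
  1.22983364e+00 -8.73564761e-01] [[-0.721, 0.693, 0.0], [0.693, 0.721, -0.0], [-0.0, 0.0, -1.0]]
[[297.3, 0.0, 255.6], [0.0, 297.3, 195.4], [0.0, 0.0, 1.0]] [[0.693, 0.721, -0.0, -347.247], [0.699, -0.672, 0.244, -437.391], [0.176, -0.169, -0.97, 389.654], [0.0, 0.0, 0.0, 1.0]]
```

View pics/w0.png

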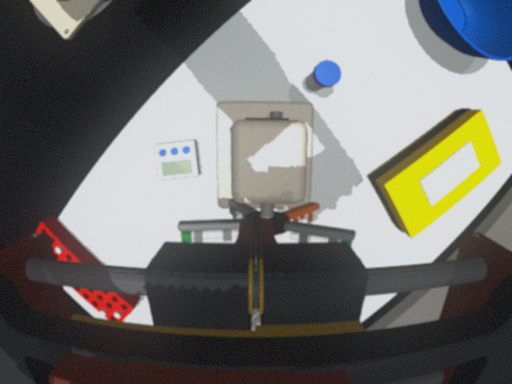

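```bash
cat >> h.py <<'E'
def fish(d,P):
    c=np.atleast_2d(P)@d['extrinsics'][:3,:3].T+d['extrinsics'][:3,3]
    rho=np.hypot(c[:,0],c[:,1]);k=d['intrinsics'][0,0]*np.arctan2(rho,c[:,2])/rho
    return c[:,:2]*k[:,None]+d['intrinsics'][:2,2]
E
python3 - <<'E'
from h import *
S=dict(np.load('side.npz'));T=dict(np.load('top.npz'));W=dict(np.load('w0.npz'))
R=np.deg2rad
obs=[(T,-1,98,12,(268,182)),(T,-2,98,12,(290.5,202)),(T,-3,98,12,(306.2,219.5)),
(S,-1,100,10,(254.5,172)),(S,-2,100,10,(287,156.8)),(S,-3,100,10,(311.2,180.5)),(S,0,103,0,(259.2,206.5)),
(W,0,105,-3,(318,207)),(W,-1,105,-3,(354,234)),(W,-3,105,-3,(179.5,226))]
def f(p):
    e=[(fish if d is W else proj)(d,pt(p[0],p[1],p[2],p[3]-R(72)*k,r,o))[0]-q for d,k,r,o,q in obs]
    a,l=axes(p[2])
    for s,u in((40,307),(-40,233)): e.append([(fish(W,np.array([p[0],p[1],185])-a*65+l*s)[0][0]-u)]*2)
    return np.concatenate(e)
s=least_squares(f,[570,-50,R(-45),R(-134)],x_scale=[10,10,.1,.1],loss='soft_l1')
print(s.x[:2],np.rad2deg(s.x[2:]));print(f(s.x).reshape(-1,2).round(1))
a,l=axes(s.x[2]);print('a',a,'l',l)
print(fish(W,np.array([*s.x[:2],185])-a*30))
E
```

```text
[573.58177656 -50.04241841] [ -43.54318093 -134.00616036]
[[-0.6 -1.2]
 [ 0.4 -0.7]
 [ 0.5 -0.3]
 [-2.2 -0.6]
 [-0.3 -0.8]
 [ 0.6  0.1]
 [-2.  -0.8]
 [-0.3 -2.8]
 [ 1.4  0.9]
 [-0.7 -0.6]
 [ 0.7  0.7]
 [-2.9 -2.9]]
a [ 0.72485539 -0.68890106  0.        ] l [0.68890106 0.72485539 0.        ]
[[268.95030113 207.98803054]]
```

>>> step_arm:
  targets:
    - [[0.65,-0.02,0,0,0,0,0],[0.65,-0.02,0,0,0,0,0],[0,0,-0.62,0,0,0,0],[0,0,-0.62,0,0,0,0],[0,0,-0.62,0,0,0,0]]

```text
t: 5.15
ee_pos: [589.9, -26.3, 410.7]
orientation: [1.174, 2.914, 0.0]
ft_force: [0.1, -0.1, 0.2]
width: 0.5
grasp_force: 0.0
```

>>> step_arm:
  targets:
    - [[-0.15,-0.15,0,0,0,0,0],[-0.14,-0.15,0,0,0,0,0],[-0.1,-0.105,-0.035,0,0,0,0],[-0.1,-0.105,-0.035,0,0,0,0],[-0.1,-0.105,-0.035,0,0,0,0]]

```text
t: 5.78
ee_pos: [560.4, -57.2, 407.3]
orientation: [1.173, 2.912, 0.001]
ft_force: [1.2, 0.3, 2.0]
width: 0.4
grasp_force: 1.1
```

>>> step_arm:
  targets:
    - [[-0.1,-0.105,-0.035,0,0,0,0],[-0.08,-0.085,-0.08,0,0,0,0],[-0.08,-0.085,-0.08,0,0,0,0],[-0.08,-0.085,-0.08,0,0,0,0],[-0.08,-0.085,-0.08,0,0,0,0]]

```text
t: 6.4
ee_pos: [539.1, -79.3, 388.1]
orientation: [-1.173, -2.914, -0.0]
ft_force: [2.0, 1.2, -0.0]
width: 0.2
grasp_force: 1.0
```

>>> step_arm:
  targets:
    - [[-0.065,-0.065,-0.105,0,0,0,0],[-0.065,-0.065,-0.105,0,0,0,0],[0,0,0,0,0,0,0],[0,0,0,0,0,0,0],[0,0,0,0,0,0,0]]

```text
t: 7.02
ee_pos: [533.0, -85.6, 378.1]
orientation: [-1.173, -2.914, 0.0]
ft_force: [-1.3, -0.0, -0.4]
width: 0.2
grasp_force: 0.0
```

Run:
```python
from workcell import readout,get_image
import cv2,numpy as np
o=readout.get_obs();print(o['t'],o['ee_pos'],o['ft_force'])
im=[]
d=get_image('wrist');np.savez('w1.npz',**d);s=get_image('side');np.savez('side.npz',**s)
a=cv2.resize(s['pixels'][145:265,225:325,::-1],(400,480),interpolation=cv2.INTER_CUBIC)
b=cv2.resize(d['pixels'][60:300,150:350,::-1],(400,480),interpolation=cv2.INTER_CUBIC)
cv2.imwrite('pics/c1.png',np.hstack([a,b]))
```

```text
7.025 [532.9780626  -85.55578536 378.13637702] [-1.31871346 -0.01071806 -0.44251076]
```

View pics/c1.png

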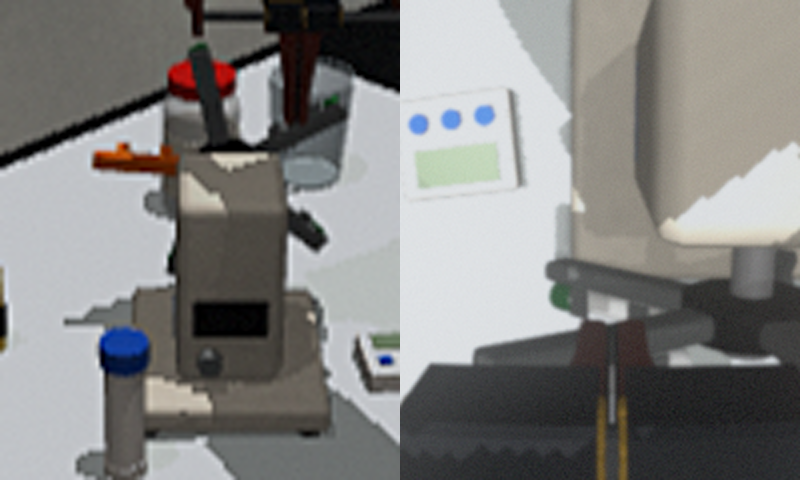

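>>> step_arm:
  targets:
    - [[0,0,0.9,0,0,0,0],[0,0,0.9,0,0,0,0],[0.78,0.82,0,0,0,0,0],[0.78,0.82,0,0,0,0,0],[0,0,-0.9,0,0,0,0]]

```text
t: 7.75
ee_pos: [614.2, -1.0, 426.1]
orientation: [1.166, 2.908, 0.006]
ft_force: [0.9, -0.1, -1.0]
width: 0.7
grasp_force: 0.0
```

>>> step_arm:
  targets:
    - [[0,0,-0.22,0,0,0,0],[-0.18,-0.185,0,0,0,0,0],[-0.18,-0.185,0,0,0,0,0],[-0.18,-0.185,0,0,0,0,0],[-0.18,-0.185,0,0,0,0,0]]

```text
t: 8.38
ee_pos: [574.4, -41.6, 413.5]
orientation: [1.174, 2.912, 0.001]
ft_force: [0.9, 1.7, 2.2]
width: 0.4
grasp_force: 1.1
```

>>> step_arm:
  targets:
    - [[-0.1,-0.105,-0.035,0,0,0,0],[-0.1,-0.105,-0.035,0,0,0,0],[-0.1,-0.105,-0.035,0,0,0,0],[-0.1,-0.105,-0.035,0,0,0,0],[-0.08,-0.085,-0.08,0,0,0,0]]

```text
t: 9.0
ee_pos: [550.6, -66.1, 400.9]
orientation: [-1.173, -2.914, 0.0]
ft_force: [0.9, 1.1, 2.7]
width: 0.2
grasp_force: 1.1
```

>>> step_arm:
  targets:
    - [[-0.08,-0.085,-0.08,0,0,0,0],[-0.08,-0.085,-0.08,0,0,0,0],[-0.08,-0.085,-0.08,0,0,0,0],[-0.065,-0.065,-0.105,0,0,0,0],[-0.065,-0.065,-0.105,0,0,0,0]]

```text
t: 9.62
ee_pos: [532.1, -85.4, 378.3]
orientation: [-1.173, -2.914, 0.0]
ft_force: [-0.0, 0.0, 2.0]
width: 0.4
grasp_force: 1.1
```

>>> step_arm:
  targets:
    - [[0,0,0.9,0,0,0,0],[0,0,0.9,0,0,0,0],[0.78,0.82,0,0,0,0,0],[0.78,0.82,0,0,0,0,0],[0,0,-0.9,0,0,0,0]]

```text
t: 10.25
ee_pos: [613.4, -0.9, 425.7]
orientation: [1.166, 2.909, 0.005]
ft_force: [-0.0, -0.8, -1.6]
width: 0.5
grasp_force: 0.0
```

>>> step_arm:
  targets:
    - [[0,0,-0.22,0,0,0,0],[-0.12,-0.13,0,0,0,0,0],[-0.12,-0.13,0,0,0,0,0],[-0.12,-0.13,0,0,0,0,0],[-0.12,-0.13,0,0,0,0,0]]

```text
t: 10.88
ee_pos: [586.2, -29.8, 414.1]
orientation: [1.173, 2.912, 0.002]
ft_force: [1.5, 1.0, 1.9]
width: 0.3
grasp_force: 0.9
```

>>> step_arm:
  targets:
    - [[0,0,0,0,0,0,0],[0,0,0,0,0,0,0],[0.4,0.4,0,0,0,0,0],[0.4,0.4,0.9,0,0,0,0],[0,0,0.9,0,0,0,0]]

```text
t: 11.5
ee_pos: [627.5, 12.3, 502.8]
orientation: [-1.17, -2.914, 0.001]
ft_force: [0.3, -0.3, 0.2]
width: 0.5
grasp_force: 0.0
```

>>> step_arm:
  targets:
    - [[-0.9,0.8,0.4,0,0,0,0],[-0.9,0.8,0.4,0,0,0,0],[-0.9,0,0,0,0,0,0],[0,0,0,0,0,0,0],[0,0,0,0,0,0,0]]

```text
t: 12.12
ee_pos: [493.3, 89.8, 542.2]
orientation: [1.173, 2.914, 0.0]
ft_force: [0.1, -0.6, 0.6]
width: 0.1
grasp_force: 0.0
```

Run:
```python
from workcell import readout,get_image
import cv2,numpy as np
o=readout.get_obs();print(o['t'],o['ee_pos'],o['ft_force'])
D={n:get_image(n) for n in('wrist','side','top')}
for n in D:np.savez(n+'2.npz',**D[n])
g=lambda n,r,c:cv2.resize(D[n]['pixels'][r:r+75,c:c+65,::-1] if n!='wrist' else D[n]['pixels'][:,:,::-1],(260,300),interpolation=cv2.INTER_CUBIC)
a=cv2.resize(D['side']['pixels'][140:215,245:320,::-1],(600,600),interpolation=cv2.INTER_CUBIC)
b=D['top']['pixels'][175:250,245:320,::-1]
cv2.imwrite('pics/c2.png',np.hstack([cv2.resize(x,(400,400),interpolation=cv2.INTER_CUBIC) for x in (a,b)]))
cv2.imwrite('pics/w2.png',D['wrist']['pixels'][:,:,::-1])
```

```text
12.125 [493.3412514   89.77917067 542.24144216] [ 0.11583484 -0.63261244  0.64978926]
```

View pics/c2.png

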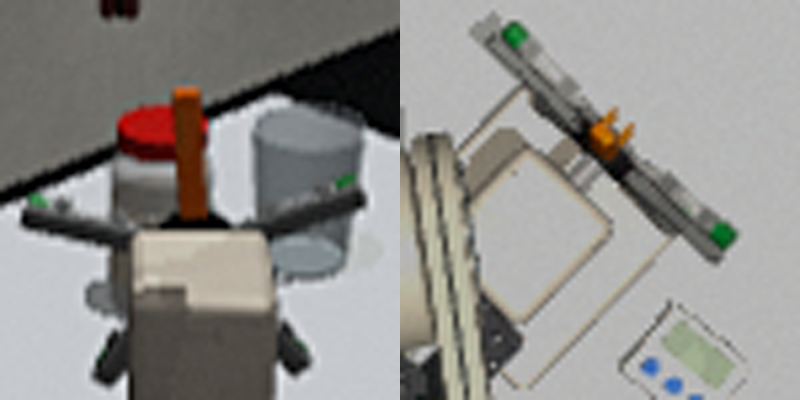

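View pics/w2.png

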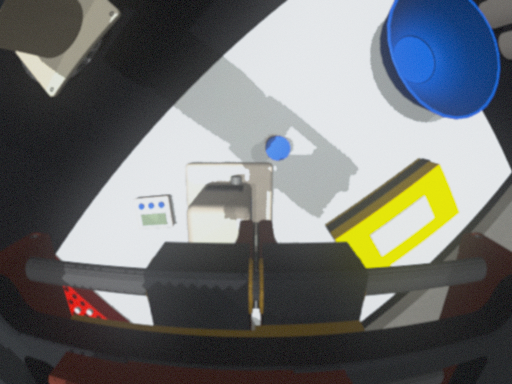

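```bash
cat > fit.py <<'E'
from h import *
S=dict(np.load('side.npz'));T=dict(np.load('top.npz'));W=dict(np.load('w0.npz'))
R=np.deg2rad
o1=[(T,-1,98,12,(268,182)),(T,-2,98,12,(290.5,202)),(T,-3,98,12,(306.2,219.5)),
(S,-1,100,10,(254.5,172)),(S,-2,100,10,(287,156.8)),(S,-3,100,10,(311.2,180.5)),(S,0,103,0,(259.2,206.5)),
(W,0,105,-3,(318,207)),(W,-1,105,-3,(354,234)),(W,-3,105,-3,(179.5,226))]
o2=[(S,1,100,10,(252.1,177.9)),(S,-1,100,10,(309.7,174.3)),(S,0,105,-2,(280.1,157.2)),(S,2,105,-5,(264.5,210)),(S,-2,105,-5,(301.4,208.4)),
(T,1,98,12,(266.6,181.2)),(T,-1,98,12,(305.6,219.1))]
def f(p):
    return np.concatenate([(fish if d is W else proj)(d,pt(p[0],p[1],p[2],p[i]-R(72)*k,r,o))[0]-q for i,O in((3,o1),(4,o2)) for d,k,r,o,q in O])
s=least_squares(f,[570,-50,R(-45),R(-134),0],x_scale=[10,10,.1,.1,.1],loss='soft_l1')
print(s.x[:2],np.rad2deg(s.x[2:]),np.rad2deg(np.sqrt(np.diag(np.linalg.inv(s.jac.T@s.jac))))[2:]);print(f(s.x).reshape(-1,2)[10:].round(1).tolist())
# orange line in the new side picture, back face centre line
d=dict(np.load('side2.npz'));im=d['pixels'].astype(int)
for r in range(158,180,3):
    m=im[r,270:295];w=np.clip(m[:,0]-m[:,2]-40,0,None)*(m[:,1]<m[:,0]*.65);print(r,round((w*np.arange(270,295)).sum()/max(w.sum(),1),2),end='; ')
print()
for al in(-4,-2,0,2): print(al,proj(S,[pt(*s.x[:3],R(al),r,-4) for r in(105,70,40)]).round(1).tolist())
E
python3 fit.py
```

```text
[572.37173697 -50.81255131] [ -43.24000224 -133.84027533   -3.59379641] [0.63141268 0.91803511 1.00057886]
[[-2.0, -0.1], [1.0, -0.2], [-0.5, -1.5], [-1.4, 1.1], [-0.3, 0.4], [-0.9, -0.9], [0.7, -1.0]]
158 279.53; 161 274.5; 164 275.06; 167 277.74; 170 280.04; 173 280.19; 176 280.69; 179 280.92; 
-4 [[279.4, 156.0], [279.9, 166.5], [280.4, 175.3]]
-2 [[280.6, 155.9], [280.7, 166.5], [280.8, 175.3]]
0 [[281.8, 155.9], [281.5, 166.5], [281.3, 175.3]]
2 [[283.0, 155.9], [282.3, 166.5], [281.7, 175.3]]
```

>>> step_arm:
  targets:
    - [[0.54,-0.84,0,0,0,0,0],[0.54,-0.84,0,0,0,0,0],[0.54,-0.84,0,0,0,0,0],[0.54,-0.84,-0.6,0,0,0,0],[0,0,-0.6,0,0,0,0]]

```text
t: 12.9
ee_pos: [602.9, -81.7, 480.4]
orientation: [1.179, 2.911, -0.001]
ft_force: [-0.5, 0.2, -0.5]
width: 1.1
grasp_force: 0.0
```

>>> step_arm:
  targets:
    - [[0,0,0,0,0,0,0],[0,0,0,0,0,0,0],[0,0,0,0,0,0,0],[0,0,0,0,0,0,0],[0,0,0,0,0,0,0]]

```text
t: 13.52
ee_pos: [600.7, -78.0, 482.8]
orientation: [1.172, 2.913, 0.0]
ft_force: [0.3, 0.0, -0.6]
width: 0.6
grasp_force: 0.0
```

Run:
```python
from workcell import readout,get_image
import cv2,numpy as np
o=readout.get_obs();print(o['t'],o['ee_pos'])
d=get_image('wrist');np.savez('w3.npz',**d)
cv2.imwrite('pics/w3.png',cv2.resize(d['pixels'][60:260,130:390,::-1],(780,600),interpolation=cv2.INTER_CUBIC))
```

```text
13.525 [600.74465426 -78.01311688 482.827156  ]
```

View pics/w3.png

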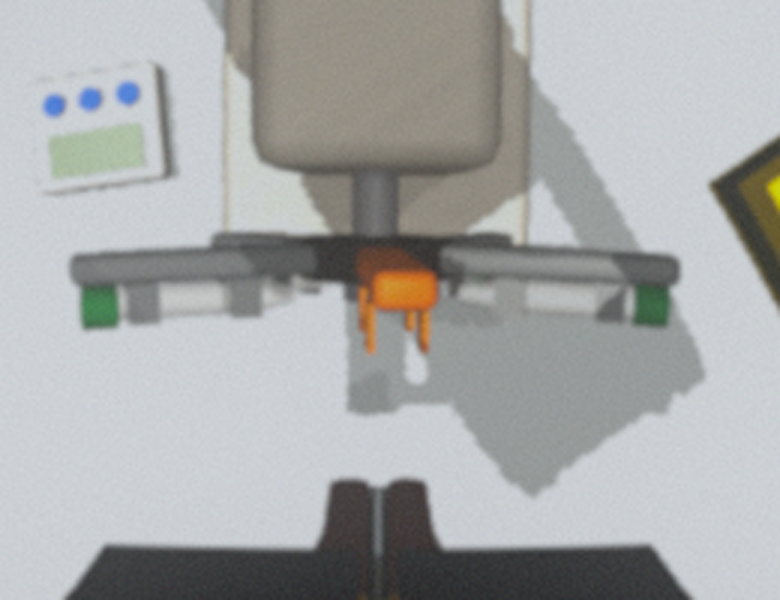

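```bash
cat > fit3.py <<'E'
from h import *
import sys
R=np.deg2rad
W=dict(np.load(sys.argv[1]));pts=eval(sys.argv[2])  # k,r,off,t,(crop px)
def f(p):
    e=[]
    for k,r,o,t,q in pts:
        al=p[3]-R(72)*k if k is not None else R(r)
        P=pt(p[0],p[1],p[2],al,r,o,t) if k is not None else pt(*p[:3],0,r,o,t)
        e.append(fish(W,P)[0]-(np.array(q)/3+[130,60]))
    return np.concatenate(e)
s=least_squares(f,[572,-50.5,R(-43.4),0],x_scale=[10,10,.1,.1],loss='soft_l1')
print(s.x[:2],np.rad2deg(s.x[2:]));print(f(s.x).reshape(-1,2).round(1).tolist())
a,l=axes(s.x[2]);print(a,l)
E
# k=None rows: fixed parts at height r above axle, t = right
python3 fit3.py w3.npz "[(0,105,0,0,(405,290)),(1,105,-5,0,(678,266)),(-1,105,-5,0,(73,268)),(1,98,12,0,(652,304)),(-1,98,12,0,(99,306)),(None,11,-22,0,(375.5,205)),(None,35,-31,40,(256,155)),(None,35,-31,-40,(497,155))]"
python3 - <<'E'
from h import *
E
```

```text
[571.79917378 -49.14065902] [-44.11229843  -3.89669427]
[[0.1, 0.8], [0.9, -3.6], [-1.3, -4.3], [1.8, 0.0], [-2.1, 0.1], [0.0, -3.6], [-3.2, 4.0], [2.7, 4.5]]
[ 0.7179769  -0.69606693  0.        ] [0.69606693 0.7179769  0.        ]
```

>>> step_arm:
  targets:
    - [[0.12,0.77,0,0,0,0,0],[0.12,0.77,0,0,0,0,0],[0,0,-0.7,0,0,0,0],[0,0,-0.7,0,0,0,0],[0,0,0,0,0,0,0]]

```text
t: 14.2
ee_pos: [611.9, -1.1, 409.7]
orientation: [-1.171, -2.91, 0.003]
ft_force: [0.2, -0.2, 0.9]
width: 0.3
grasp_force: 0.0
```

>>> step_arm:
  targets:
    - [[-0.26,-0.26,0,0,0,0,0],[-0.26,-0.26,0,0,0,0,0],[0,0,0,0,0,0,0],[0,0,0,0,0,0,0],[0,0,0,0,0,0,0]]

```text
t: 14.82
ee_pos: [587.0, -27.2, 412.4]
orientation: [1.173, 2.914, 0.0]
ft_force: [0.3, -0.7, 0.2]
width: 0.3
grasp_force: 0.0
```

>>> step_arm:
  targets:
    - [[-0.044,-0.056,0,0,0,0,0],[-0.044,-0.056,0,0,0,0,0],[-0.044,-0.056,0,0,0,0,0],[0,0,0,0,0,0,0],[0,0,0,0,0,0,0]]

```text
t: 15.45
ee_pos: [580.1, -35.9, 412.0]
orientation: [-1.173, -2.914, 0.001]
ft_force: [0.1, 0.1, 0.2]
width: 0.2
grasp_force: 0.0
```

>>> step_arm:
  targets:
    - [[0.3,0.3,0,0,0,0,0],[0.3,0.3,0,0,0,0,0],[0,0,0.7,0,0,0,0],[0,0,0.7,0,0,0,0],[0,0,0,0,0,0,0]]

```text
t: 16.08
ee_pos: [611.8, -4.5, 485.0]
orientation: [1.17, 2.91, 0.003]
ft_force: [0.6, -0.1, -0.6]
width: 0.5
grasp_force: 0.0
```

>>> step_arm:
  targets:
    - [[-0.1,-0.72,0,0,0,0,0],[-0.1,-0.72,0,0,0,0,0],[0,0,0,0,0,0,0],[0,0,0,0,0,0,0],[0,0,0,0,0,0,0]]

```text
t: 16.7
ee_pos: [600.5, -76.6, 481.6]
orientation: [-1.171, -2.914, -0.0]
ft_force: [0.1, 0.1, -0.9]
width: 0.6
grasp_force: 0.0
```

Run:
```python
from workcell import readout,get_image
import cv2,numpy as np
o=readout.get_obs();print(o['t'],o['ee_pos'])
d=get_image('wrist');np.savez('w4.npz',**d)
cv2.imwrite('pics/w4.png',cv2.resize(d['pixels'][60:260,130:390,::-1],(780,600),interpolation=cv2.INTER_CUBIC))
```

```text
16.7 [600.4657863  -76.59939639 481.63568123]
```

View pics/w4.png

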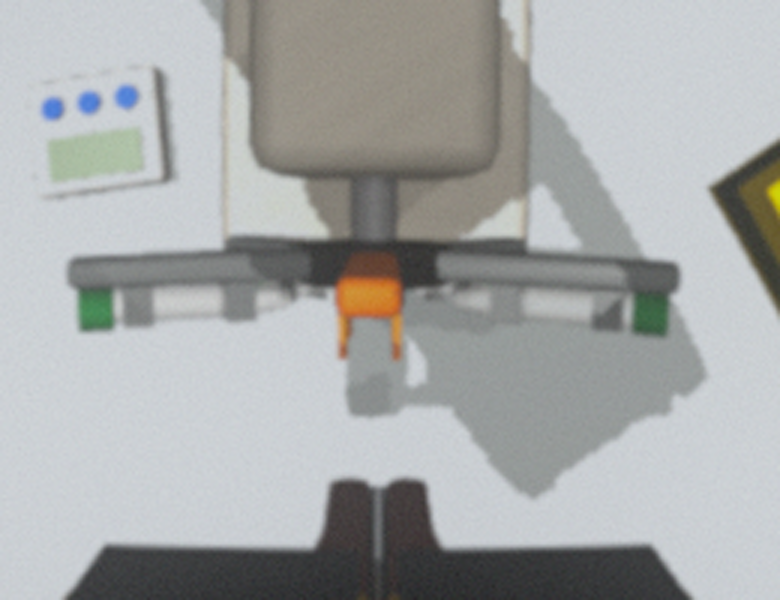

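```bash
python3 fit3.py w4.npz "[(0,105,0,0,(370,296)),(1,105,-5,0,(678,273)),(-1,105,-5,0,(71,272)),(1,98,12,0,(651,313)),(-1,98,12,0,(97,310)),(None,11,-22,0,(374,210)),(None,35,-31,40,(254,160)),(None,35,-31,-40,(496,160))]"
python3 fit3.py w4.npz "[(0,105,0,0,(370,296)),(None,11,-22,0,(374,210)),(None,35,-31,40,(254,160)),(None,35,-31,-40,(496,160))]"
```

```text
[572.03335755 -49.22750837] [-44.04997713   0.34985466]
[[-0.0, 1.4], [1.1, -3.5], [-1.4, -4.1], [2.2, -0.1], [-2.3, -0.1], [0.1, -3.3], [-3.1, 4.4], [2.6, 4.7]]
[ 0.7187336  -0.69528556  0.        ] [0.69528556 0.7187336  0.        ]
[570.91984965 -47.93254031] [-43.46503503   0.43010617]
[[-0.0, -1.0], [0.0, -5.0], [-3.3, 3.0], [2.5, 2.5]]
[ 0.72579431 -0.68791179  0.        ] [0.68791179 0.72579431 0.        ]
```

>>> step_arm:
  targets:
    - [[0,0,0.8,0,0,0,0],[0,0,0.8,0,0,0,0],[0,0,0,0,0,0,0],[0,0,0,0,0,0,0],[0,0,0,0,0,0,0]]

```text
t: 17.38
ee_pos: [600.0, -77.4, 560.5]
orientation: [-1.172, -2.912, 0.001]
ft_force: [0.5, 0.9, -0.6]
width: 0.4
grasp_force: 0.0
```

```bash
python3 -c "
from workcell import ctrl
print(ctrl.close_job())"
```

```text
the job is handed in; nothing more can be done
None
```

The orange arm now points straight up, to within about half a degree by the last wrist picture; the rotator showed no sign of having moved, nothing else was touched, and I handed the job in at about 17 s with the hand clear above the wheel.

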